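# Load the pop-out blank caddy

## Robot

A 6-joint arm with a two-finger parallel gripper is mounted at the origin on a cart in front of the work surface, level with it; the furniture and walls round the work are solid. World frame = base frame: x ahead of the robot, y to its left, z up, the work surface at z = 0. Lengths are in m, angles in rad, forces in N, time in s.
With the tool pointing down it reaches from about 0.35 to 0.85 m from the base axis. Payload 8.1 kg.
Tool frame: the origin (TCP) lies at the centre of the arm's flange, where the gripper is bolted on; the fingertips stand 186 mm ahead of it and the grasp point (between the pads) lies 167 mm ahead of it (robot.grasp_offset is the distance from the TCP to the grasp point, in m); z points along the fingers, y is the line along which they close (so a half turn about z gives the same grasp; the last joint's range is limited). The gripper opens to 93 mm and grips with 3 to 60 N. Pads are 15 mm wide; open, the fingers measure 128 mm over their backs; the gripper's body (75 mm by 188 mm) begins 65 mm behind the grasp point.
Start: joints at [-1.209, 0.13, 1.488, -0, 1.523, -0.085], TCP at [0.259, -0.541, 0.405] pointing down, gripper open.
Joint ranges: [-2.96, 2.96], [-0.89, 2.26], [0.02, 2.5], [-1.34, 4.48], [0, 2.73], [-2.66, 2.66]. Speed limits (rad/s): [2.39, 2.39, 2.79, 3.14, 3.14, 3.14].

## Interface

Orientations are given as a rotation vector (axis times angle).
In Python, from plant import robot gives the robot as it stands.
- The arm moves only by the tool drive_tool, never from a script. Its argument "moves" is one flat list of numbers, 7 for each row, row after row: the finger opening in mm, from 0 to 93, then the shift along the tool's x, y, z in mm, then the turn, a rotation vector about the tool's x, y, z in degrees. A call has 1 to 8 rows; each row shifts and turns the commanded pose from where the row before left it, along the tool's axes as they then stand; what a row does not reach is not made up. A row lasts 1/10 s, in which the tool goes at most 50 mm and 8.59 degrees, less where a joint would pass 70% of its speed; a pose out of reach is approached as far as the arm can. A call is refused whole if a number of a shift passes 50 or a number of a turn 8.59, either way. A call with a gripper value outside its range is refused whole. The fingers move at their own pace and stop on an object; "grip_force" is the grip in N (left out, the last holds). Time passes only in rows, so rows that do not move let the fingers close. It gives the time, the measured TCP pose, the force, the opening and the grip force at its end, in the units of the state.
- robot.read_state(): the state, without advancing time (a new reading comes with each control period).
- robot.read_camera(name): name is "side" or "top" or "wrist"; returns a dict with "color" (400x640x3 uint8, red, green, blue), "depth" (400x640 float32, m along the optical axis (not along the pixel's ray), 0 where there is no reading), "mtx" (3x3 intrinsics, pixels), "R" (3x3) and "t" (3): a world point X has camera coordinates R X + t. Camera axes: x right, y down, z forward; pixel columns grow to the right and rows downward; lengths in m; the calibration is good to about 2 mm. A picture is of the moment at which its call begins.
- robot.close_job(): hands the job in; it is judged then, once.
The state is a dict: "t": time; "q": joint angles; "dq": joint speeds; "joint_torque": joint torques, N m; "tool_pos": TCP position; "orientation": TCP orientation; "force": force on the tool from outside, world axes, zero at the start; "wrist_torque": the same for the moment, N m; "opening": finger opening in m; "gripper_force": force on a finger pad.
Only numpy, scipy, OpenCV 4.12 (cv2) and the standard library are available. Lean on these libraries where they do the work, as an engineer would, in place of code of your own. Each camera call takes 0.05 s, during which the arm holds its last target. There are 200 camera calls.

## Task

First press the red release button on the small grey caddy so that its blue-fronted tray springs out. Then lift the orange carton of key blanks out of the aluminium rack, lay it flat on the worktop and let go of it, take it up again and put it flat inside the tray, leaving the other two cartons standing in the rack. Finally push the tray gently home until it clicks and stays shut by itself.

Things in the scene. Friction and masses are not known exactly. Their poses are not given: they have to be found in the camera images.
- caddy: low grey sheet-metal housing, fixed to the worktop, 150 long (x) x 84 wide (y) x 52 high mm; origin at the centre of its underside, z up, its front (tray side) looks along its own -x. Its mouth at the front is 76 wide and clears things up to 46 mm above the worktop.
- tray (a joint): how far the tray is out, m, along the caddy's own -x: 0 shut and latched, 0.118 fully out, held there by its spring, which pushes outward with 4.5 N (shut) to 2.7 N (out). On the last 15 mm the catch adds up to 5 N: about 10 N in all, more if pushed fast. The catch snaps in at about 0; a hard stop follows 4 mm past it (-0.004). A tray that has not clicked slides out again.
- tray_in (a point): centre of the tray's inner floor, moves with the tray (axes as the caddy). Floor 12 mm above the worktop; inside 114 long (x) x 64 wide (y) mm. Side walls 20 mm high, each with a notch down to the floor reaching 28 mm to the front and rear of this point, so fingers can hold a box by its long sides as it goes in. The rear wall is 10 mm high, the front plate 36 mm, over the floor.
- tray_front (a point): centre of the outer face of the tray's blue front plate, moves with the tray (axes as the caddy: push along its +x to shut). The plate is 82 wide, 8 thick and reaches from 6 to 48 mm above the worktop; it stands 8 mm in front of the housing when shut.
- release_top (a point): centre of the top of the round red release button, 36 mm across, on the rear half of the caddy's roof, 68 mm above the worktop. Press it straight down: travel 11 mm, 1.5 N at first to 4.8 N at the bottom; the tray is let go after about 7 to 8 mm. It springs back up.
- rack: low aluminium rack, fixed to the worktop, 124 (x) x 164 (y) mm; origin at the centre of its underside, z up. Three slots run along its x, 58 mm apart in y (at -58, 0 and 58 mm), each 31 mm wide between ribs whose tops are 20 mm above the worktop; slot floors 6 mm above it.
- carton_orange: orange carton of key blanks (orange on every side), 105 (its x) x 55 (its y) x 28 (its z) mm, 0.08 to 0.17 kg; origin at the centre of one of its largest faces. At the start it stands on a long edge in one of the three slots of the rack: its x lies along the rack's x, its y points up, its 28 mm thickness lies across the slot, so its top is 61 mm above the worktop.
- carton_orange_mid (a point): the centre of the orange carton, axes as carton_orange
- carton_black: yellow and black carton of the same size, standing the same way in another slot; leave it there
- carton_black_mid (a point): the centre of the yellow and black carton
- carton_white: white carton with a red stripe, same size, standing the same way in another slot; leave it there
- carton_white_mid (a point): the centre of the white carton

How it is judged:
On the way, in this order (a step that is already met when the one before it is completed fails the run):
1. the tray has sprung out (value of joint tray above 0.1 m), for 0.2 s.
2. the orange carton lies flat on the worktop, let go (height (world z) of carton_orange_mid below 0.019 m and angle between the z axis of carton_orange_mid and the z axis of caddy, either way round below 0.12 rad and contact force between carton_orange and the fingers below 0.05 N and linear speed of carton_orange below 0.02 m/s), for 0.2 s.
3. the orange carton lies flat in the open tray, let go (value of joint tray above 0.09 m and x of carton_orange_mid in the frame of tray_in between -0.02 and 0.02 m and y of carton_orange_mid in the frame of tray_in between -0.015 and 0.015 m and z of carton_orange_mid in the frame of tray_in below 0.019 m and angle between the z axis of carton_orange_mid and the z axis of caddy, either way round below 0.12 rad and contact force between carton_orange and the fingers below 0.05 N), for 0.2 s.
At the end, for the whole second after the job is handed in: Tray shut and latched (within 4 mm), the orange carton at rest in it, flat on a large face (within 7 degrees; centre within 20 mm lengthwise, 15 mm sideways, under 19 mm above the tray floor); the other two cartons still in the rack (centres within 20 mm of their start) (value of joint tray below 0.004 m and x of carton_orange_mid in the frame of tray_in between -0.02 and 0.02 m and y of carton_orange_mid in the frame of tray_in between -0.015 and 0.015 m and z of carton_orange_mid in the frame of tray_in below 0.019 m and angle between the z axis of carton_orange_mid and the z axis of caddy, either way round below 0.12 rad and linear speed of carton_orange below 0.02 m/s and distance of each of carton_black_mid, carton_white_mid from where it was at the start of the episode below 0.02 m); the robot touches nothing.
It fails at once if another carton is taken out of the rack or knocked about (its centre moves more than 30 mm) (distance of any of carton_black_mid, carton_white_mid from where it was at the start of the episode above 0.03 m).
It fails at once if the caddy or its tray is rammed (more than 80 N) (contact force between caddy and the fingers above 80 N or contact force between caddy and the arm above 80 N).
It also fails if it takes over 72 s, if anything falls off the work surface, if the arm or the gripper's body presses on something with over 40 N, if the wrist force passes 120 N, or if a joint passes its speed limit or range.

## Working session

There is one attempt and no reset: what is moved stays moved. The work goes in short steps, Python scripts to look and compute and a tool call to move; the robot and the scene stay as the last step left them, time stands still between calls to the robot, and variables do not carry over. Pictures are saved under pics/ and viewed, at most 10 in all, crops included, and the job is handed in when it is done.

Besides the shell and the picture viewer there is one more tool, called by a JSON object that holds its "op" and its "data". drive_tool: Moves the arm, as the interface text tells. Its arguments: {"type":"object","properties":{"moves":{"type":"array","items":{"type":"number"}},"grip_force":{"type":"number"}},"required":["moves"]}

```bash
mkdir -p pics; cat > h.py <<'E'
from plant import robot
import numpy as np, cv2
from scipy.spatial.transform import Rotation as Ro
def cloud(c):
    d=c["depth"]; v,u=np.indices(d.shape); K=c["mtx"]
    p=np.stack([(u-K[0,2])/K[0,0]*d,(v-K[1,2])/K[1,1]*d,d],-1)
    return (p-c["t"])@c["R"]   # R^T (p-t)
def st():
    s=robot.read_state(); R=Ro.from_rotvec(s["orientation"]).as_matrix()
    return s,np.array(s["tool_pos"]),R
E
python3 - <<'E'
from h import *
for n in("top","side"):
    c=robot.read_camera(n); cv2.imwrite(f"pics/{n}0.png",c["color"][:,:,::-1]); np.savez(f"{n}0.npz",**c)
s,p,R=st(); print(s["t"],p.round(3),R.round(3),s["force"],s["opening"])
E
```

```text
0.1 [ 0.259 -0.541  0.404] [[ 0.902  0.432 -0.001]
 [ 0.432 -0.902  0.002]
 [ 0.    -0.002 -1.   ]] [-0.05500748  0.21090117 -0.5914332 ] 0.09311835536631195
```

View pics/top0.png

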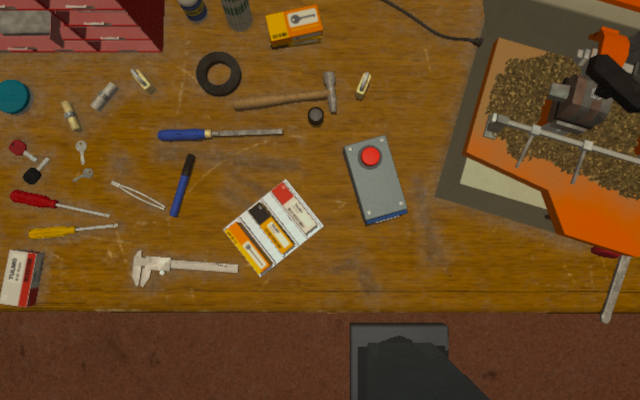

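View pics/side0.png

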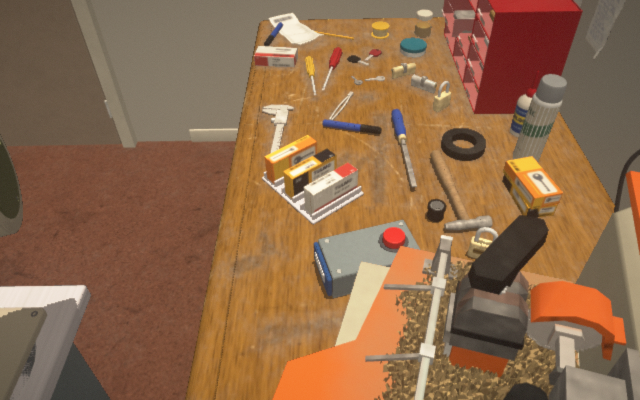

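The top view shows the caddy at about (376,180), with its button at (371,156) and its blue front at the bottom (388,216). In the rack, orange is at (247,250), black at (272,230) and white at (295,208).

```bash
python3 - <<'E'
from h import *
c=dict(np.load("top0.npz")); P=cloud(c); col=c["color"].astype(int)
def rect(u0,u1,v0,v1,z0,z1,nm):
    Q=P[v0:v1,u0:u1].reshape(-1,3); m=(Q[:,2]>z0)&(Q[:,2]<z1); Q=Q[m]
    r=cv2.minAreaRect((Q[:,:2]*1000).astype(np.float32)); print(nm,len(Q),"z",np.median(Q[:,2]).round(4),"rect",np.round(r[0],1),np.round(r[1],1),round(r[2],1),"mean",Q.mean(0).round(4))
    return Q
print(P[156,371],P[156,320],P[250,247],P[230,210])
rect(335,415,130,230,.044,.056,"caddy roof")
rect(355,390,140,172,.060,.075,"button")
rect(215,332,175,285,.002,.03,"rack")
Q=rect(215,332,175,285,.05,.07,"cartons")
# split into three by kmeans
_,l,cen=cv2.kmeans((Q[:,:2]).astype(np.float32),3,None,(3,50,1e-6),10,cv2.KMEANS_PP_CENTERS)
for k in range(3):
    q=Q[l[:,0]==k]; r=cv2.minAreaRect((q[:,:2]*1000).astype(np.float32)); print(np.round(r[0],1),np.round(r[1],1),round(r[2],1),cen[k],np.median(q[:,2]))
print(c["R"].round(3),c["t"],c["mtx"])
E
```

```text
[0.64844082 0.19299093 0.06616838] [ 0.6602498   0.28979256 -0.0032513 ] [0.47036586 0.42707373 0.0613054 ] [ 5.08050048e-01  5.12477798e-01 -2.44555897e-04]
caddy roof 3194 z 0.0524 rect [606.1 181.9] [158.   84.6] 15.9 mean [0.6008 0.1812 0.0523]
button 278 z 0.0682 rect [647.8 194.2] [33.6 34.7] 40.7 mean [0.6473 0.1946 0.0682]
rack 3877 z 0.0056 rect [510.3 385.4] [219.5 236.4] 0.1 mean [0.5076 0.3828 0.0076]
cartons 2545 z 0.0616 rect [512.3 383.6] [106.  147.3] 41.0 mean [0.5115 0.3838 0.0615]
[474.2 427. ] [105.1  28.8] 39.1 [0.47432888 0.42626017] 0.06165879138830319
[512.3 383.2] [105.   28.3] 39.1 [0.5122626 0.3827838] 0.061560530285107044
[550.7 339.8] [105.3  28.1] 39.0 [0.55029386 0.33961585] 0.06160773182292006
[[ 0.001 -1.    -0.004]
 [-0.997 -0.001 -0.082]
 [ 0.082  0.004 -0.997]] [0.29461776 0.57751861 0.86379497] [[448.2547103    0.         317.17019774]
 [  0.         448.2547103  195.13450997]
 [  0.           0.           1.        ]]
```

```bash
cat >> h.py <<'E'
def delta(pos,yaw=None,tilt=0):
    """tool-axis shift (mm) and turn (deg) to a TCP pose; yaw of tool x (deg), then tilt about tool x"""
    s,p,R=st(); print("t",round(s["t"],2),"p",p.round(4),"yaw",np.degrees(np.arctan2(R[1,0],R[0,0])).round(2),"F",np.round(s["force"],1),"open",round(s["opening"],4),"gf",s["gripper_force"],"q",np.round(s["q"],2))
    print("shift",(R.T@(np.array(pos)-p)*1000).round(1),end=" ")
    if yaw is not None:
        T=Ro.from_euler("z",yaw,degrees=True)*Ro.from_euler("x",180,degrees=True)*Ro.from_euler("x",tilt,degrees=True)
        print("turn",np.degrees((Ro.from_matrix(R.T@T.as_matrix())).as_rotvec()).round(2))
E
python3 - <<'E'
from h import *
for n in("top","side"):
    P=cloud(dict(np.load(n+"0.npz"))).reshape(-1,3)
    for a in np.arange(-.6,.65,.1):
        q=[P[(P[:,1]>a)&(P[:,1]<a+.1)&(P[:,0]>b)&(P[:,0]<b+.1)&(P[:,2]<1)][:,2] for b in np.arange(.2,.9,.1)]
        print(n,round(a,1),[round(float(x.max()),2) if len(x) else None for x in q])
delta((.648,.194,.404),16)
E
```

```text
top -0.6 [None, None, None, None, None, None, None]
top -0.5 [None, None, None, None, None, None, None]
top -0.4 [None, 0.01, 0.01, None, None, None, None]
top -0.3 [None, 0.01, 0.2, 0.21, 0.22, None, None]
top -0.2 [None, 0.01, 0.21, 0.23, 0.37, 0.36, 0.36]
top -0.1 [None, 0.01, 0.18, 0.22, 0.37, 0.36, 0.36]
top -0.0 [None, 0.01, 0.01, 0.17, 0.25, 0.21, 0.3]
top 0.1 [None, 0.01, 0.01, 0.06, 0.07, 0.07, 0.07]
top 0.2 [None, 0.01, 0.01, 0.91, 0.07, 0.07, 0.07]
top 0.3 [None, 0.01, 0.07, 0.07, 0.02, 0.03, 0.06]
top 0.4 [None, 0.01, 0.07, 0.07, 0.02, 0.03, 0.02]
top 0.5 [None, 0.01, 0.01, 0.02, 0.03, 0.03, 0.02]
top 0.6 [None, 0.01, 0.01, 0.02, 0.03, 0.07, 0.22]
side -0.6 [None, None, None, None, None, None, None]
side -0.5 [None, None, None, None, None, None, None]
side -0.4 [None, None, None, 0.68, None, None, None]
side -0.3 [None, None, None, None, 0.36, None, None]
side -0.2 [None, None, 0.2, 0.23, 0.36, 0.32, 0.31]
side -0.1 [None, 0.0, 0.0, 0.22, 0.36, 0.36, 0.36]
side -0.0 [0.31, 0.0, 0.0, 0.17, 0.25, 0.21, 0.36]
side 0.1 [None, 0.0, 0.0, 0.06, 0.07, 0.04, 0.07]
side 0.2 [None, 0.0, 0.0, 0.06, 0.07, 0.07, 0.07]
side 0.3 [None, 0.0, 0.06, 0.07, 0.06, 0.03, 0.06]
side 0.4 [None, 0.0, 0.07, 0.07, 0.01, 0.03, 0.02]
side 0.5 [None, 0.0, 0.01, 0.02, 0.03, 0.03, 0.02]
side 0.6 [None, 0.01, 0.01, 0.01, 0.03, 0.06, 0.24]
t 0.1 p [ 0.2592 -0.5409  0.4038] yaw 25.6 F [-0.1  0.2 -0.6] open 0.0931 gf 0.0 q [-1.21  0.13  1.49 -0.    1.52 -0.09]
shift [ 668.2 -494.8    0.7] turn [-0.1  0.   9.6]
```

{"op": "drive_tool", "data": {"moves": [0, 27, -35, -8, 0, 0, 0, 0, 27, -35, -8, 0, 0, 0, 0, 27, -35, -8, 0, 0, 0, 0, 27, -35, -8, 0, 0, 0, 0, 27, -35, -8, 0, 0, 0, 0, 27, -35, -8, 0, 0, 0, 0, 27, -35, 0, 0, 0, 0, 0, 27, -35, 0, 0, 0, 0]}}

```text
t: 0.9
tool_pos: [0.333, -0.1936, 0.4528]
orientation: [3.063, 0.695, 0.001]
force: [1.3, -0.3, -0.7]
opening: 0.0337
gripper_force: 0.0
```

{"op": "drive_tool", "data": {"moves": [0, 21, -35, 0, 0, 0, 1, 0, 21, -35, 0, 0, 0, 1, 0, 21, -35, 0, 0, 0, 1, 0, 21, -35, 0, 0, 0, 1, 0, 22, -34, 0, 0, 0, 1, 0, 22, -34, 0, 0, 0, 1, 0, 22, -34, 0, 0, 0, 1, 0, 23, -33, 0, 0, 0, 1]}}

```text
t: 1.7
tool_pos: [0.3895, 0.126, 0.4526]
orientation: [3.105, 0.48, 0.0]
force: [0.4, -0.2, 0.5]
opening: 0.0003
gripper_force: 0.0
```

```bash
python3 -c "
from h import *
delta((.648,.1945,.270),16)"
```

```text
t 1.7 p [0.3895 0.126  0.4526] yaw 17.59 F [ 0.4 -0.2  0.5] open 0.0003 gf 0.0 q [ 0.19 -0.42  1.9  -0.    1.66  1.45]
shift [267.1  12.8 182.6] turn [ 0.01 -0.01  1.59]
```

{"op": "drive_tool", "data": {"moves": [0, 36, 2, 22, 0, 0, 0, 0, 36, 2, 22, 0, 0, 0, 0, 36, 2, 22, 0, 0, 0, 0, 36, 2, 22, 0, 0, 0, 0, 36, 2, 22, 0, 0, 0, 0, 36, 2, 22, 0, 0, 0, 0, 36, 1, 22, 0, 0, 0, 0, 15, 0, 22, 0, 0, 1.6]}}

```text
t: 2.5
tool_pos: [0.6501, 0.1929, 0.2747]
orientation: [3.111, 0.437, -0.0]
force: [-1.0, -0.4, -0.1]
opening: 0.0004
gripper_force: 0.0
```

```bash
python3 -c "
from h import *
delta((.648,.1945,.254),16)"
```

```text
t 2.5 p [0.6501 0.1929 0.2747] yaw 15.98 F [-1.  -0.4 -0.1] open 0.0004 gf 0.0 q [ 0.21  0.42  1.38 -0.    1.34  1.5 ]
shift [-1.5 -2.1 20.7] turn [-0.    0.01 -0.02]
```

{"op": "drive_tool", "data": {"moves": [0, -1.5, -2, 10, 0, 0, 0, 0, 0, 0, 10, 0, 0, 0, 0, 0, 0, 5, 0, 0, 0, 0, 0, 0, 4, 0, 0, 0, 0, 0, 0, 1.5, 0, 0, 0, 0, 0, 0, 0, 0, 0, 0]}}

```text
t: 3.1
tool_pos: [0.6461, 0.1939, 0.2472]
orientation: [-3.111, -0.437, -0.001]
force: [-2.9, -0.7, 3.0]
opening: 0.0005
gripper_force: 1.7
```

{"op": "drive_tool", "data": {"moves": [0, 0, 0, 3, 0, 0, 0, 0, 0, 0, 0, 0, 0, 0, 0, 0, 0, 0, 0, 0, 0]}}

```text
t: 3.4
tool_pos: [0.6465, 0.194, 0.2438]
orientation: [-3.111, -0.437, -0.002]
force: [-1.4, -0.3, 4.1]
opening: 0.0002
gripper_force: 2.2
```

```bash
python3 - <<'E'
from h import *
c=robot.read_camera("top"); np.savez("top1.npz",**c); cv2.imwrite("pics/top1.png",c["color"][120:300,200:440][:,:,::-1].repeat(3,0).repeat(3,1))
delta((.648,.1945,.254),16)
E
```

```text
t 3.45 p [0.6465 0.194  0.2438] yaw 16.0 F [-1.3  0.5  4.4] open 0.0005 gf 2.1588278375566006 q [ 0.22  0.45  1.41 -0.    1.28  1.51]
shift [  1.6  -0.1 -10.2] turn [ 0.01 -0.07 -0.  ]
```

View pics/top1.png

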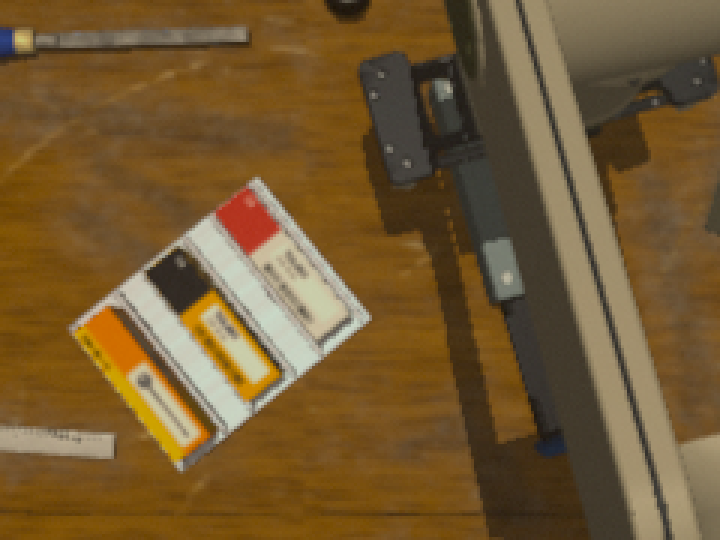

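The crop shows the tray's blue front well out, at (550,440), so the release worked. Next I raise the arm and go to the orange carton.

{"op": "drive_tool", "data": {"moves": [20, 0, 0, -30, 0, 0, 0, 44, -5, -10, -26, 0, 0, 0, 44, -16, -44, 0, 0, 0, 0, 44, -16, -44, 0, 0, 0, 0, 44, -16, -44, 0, 0, 0, 0, 44, -16, -44, 0, 0, 0, 0, 44, -16, -44, 0, 0, 0, 0, 44, -16, -40, 0, 0, 0, -8.4]}}

```text
t: 4.25
tool_pos: [0.4732, 0.4271, 0.2989]
orientation: [-3.07, -0.665, 0.0]
force: [0.4, -0.6, -0.5]
opening: 0.044
gripper_force: 0.0
```

{"op": "drive_tool", "data": {"moves": [44, 0, 0, 0, 0, 0, -8.4, 44, 0, 0, 0, 0, 0, -8.4, 44, 0, 0, 0, 0, 0, 0, 44, 0, 0, 0, 0, 0, 0]}}

```text
t: 4.65
tool_pos: [0.4747, 0.4255, 0.2989]
orientation: [2.943, 1.099, -0.001]
force: [-0.2, -0.3, 0.4]
opening: 0.044
gripper_force: 0.0
```

```bash
python3 - <<'E'
from h import *
delta((.4743,.4268,.214),41)
c=robot.read_camera("top"); P=cloud(c)
# tray: blue points / tray floor
col=c["color"].astype(int)
m=(P[...,2]>.004)&(P[...,2]<.056)&(P[...,0]>.38)&(P[...,0]<.56)&(P[...,1]>.06)&(P[...,1]<.25)
a=np.radians(16); o=np.array([.6099,.183]); d=P[m][:,:2]-o; q=d@np.array([[np.cos(a),-np.sin(a)],[np.sin(a),np.cos(a)]])
z=P[m][:,2]
for lo,hi in((.004,.02),(.02,.04),(.04,.056)):
    k=(z>lo)&(z<hi); print(lo,k.sum(),np.percentile(q[k],[1,50,99],axis=0).round(4).tolist(),np.median(z[k]))
cv2.imwrite("pics/top2.png",c["color"][120:300,200:440][:,:,::-1].repeat(3,0).repeat(3,1))
w=robot.read_camera("wrist"); cv2.imwrite("pics/w2.png",w["color"][:,:,::-1])
E
```

```text
t 4.65 p [0.4747 0.4255 0.2989] yaw 40.94 F [-0.2 -0.3  0.4] open 0.044 gf 0.0 q [ 0.65  0.3   1.49 -0.    1.35  1.51]
shift [ 0.5 -1.3 84.9] turn [ 0.    0.02 -0.06]
0.004 2094 [[-0.2017, -0.0503], [-0.1369, 0.0001], [-0.0752, 0.0762]] 0.012475017126325072
0.02 323 [[-0.2025, -0.0358], [-0.1044, 0.0016], [-0.0512, 0.0419]] 0.030733639112192027
0.04 763 [[-0.2017, -0.0399], [-0.0676, 0.0078], [-0.0434, 0.0418]] 0.05154698349189688
```

View pics/w2.png

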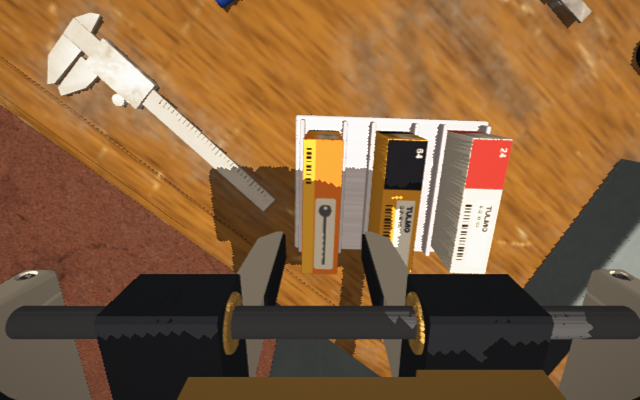

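The wrist view shows the orange carton (320,200) centred between the fingers at (262,260) and (385,260), with the right finger clear of the black carton (400,200). I descend and grip.

{"op": "drive_tool", "data": {"moves": [44, 0.5, -1.3, 25, 0, 0, 0, 44, 0, 0, 25, 0, 0, 0, 44, 0, 0, 20, 0, 0, 0, 44, 0, 0, 15, 0, 0, 0, 20, 0, 0, 0, 0, 0, 0, 20, 0, 0, 0, 0, 0, 0, 20, 0, 0, 0, 0, 0, 0], "grip_force": 20}}

```text
t: 5.45
tool_pos: [0.4748, 0.4274, 0.2158]
orientation: [-2.94, -1.104, -0.003]
force: [-0.3, 0.3, -0.6]
opening: 0.0279
gripper_force: 19.7
```

{"op": "drive_tool", "data": {"moves": [20, 0, 0, -20, 0, 0, 0, 20, 0, 0, -40, 0, 0, 0, 20, 0, 0, -40, 0, 0, 0, 20, -40, 0, -10, 0, 0, 0, 20, -46, 0, 0, 0, 0, 0, 20, -50, 0, 0, 0, 0, 0, 20, 0, 0, 0, -8, 0, 0, 20, 0, 0, 0, -8, 0, 0]}}

```text
t: 6.25
tool_pos: [0.3712, 0.3358, 0.3258]
orientation: [2.69, 1.007, 0.149]
force: [0.1, 0.5, -2.0]
opening: 0.0285
gripper_force: 19.7
```

{"op": "drive_tool", "data": {"moves": [20, 0, 0, 0, -8, 0, 0, 20, 0, 0, 0, -8, 0, 0, 20, 0, 0, 0, -8, 0, 0, 20, 0, 0, 0, 0, 0, 0]}}

```text
t: 6.65
tool_pos: [0.3712, 0.3381, 0.3244]
orientation: [2.309, 0.87, 0.318]
force: [-0.9, 0.2, -2.3]
opening: 0.0281
gripper_force: 19.7
```

```bash
python3 - <<'E'
from h import *
delta((.3716,.3377,.173),41,-40)
c=robot.read_camera("side"); cv2.imwrite("pics/s3.png",c["color"][80:330,180:480][:,:,::-1].repeat(2,0).repeat(2,1))
E
```

```text
t 6.65 p [0.3712 0.3381 0.3244] yaw 41.3 F [-0.9  0.2 -2.3] open 0.0281 gf 19.721865355968475 q [ 0.88  0.01  1.85 -0.7   1.45  1.88]
shift [  0.  -97.2 116.1] turn [ 0.15 -0.2   0.22]
```

View pics/s3.png

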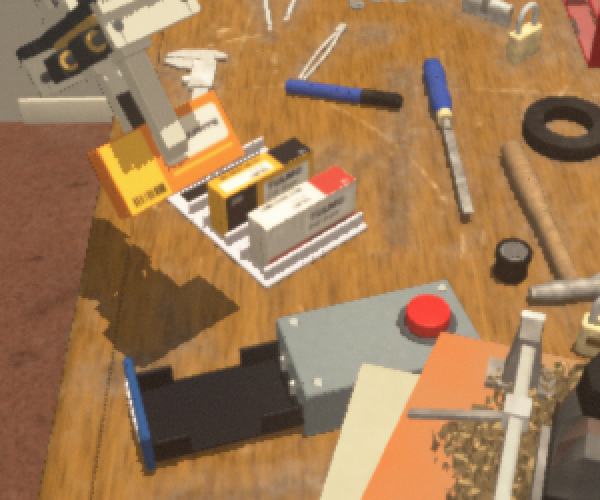

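The side view shows the carton tilted and firmly held above the free spot, with the tray open and empty at (215,400). I lower it.

{"op": "drive_tool", "data": {"moves": [20, 0, -16, 19, 0, 0, 0, 20, 0, -16, 19, 0, 0, 0, 20, 0, -16, 19, 0, 0, 0, 20, 0, -16, 19, 0, 0, 0, 20, 0, -14, 17, 0, 0, 0, 20, 0, -10, 12, 0, 0, 0, 20, 0, -6, 7, 0, 0, 0, 20, 0, 0, 0, 0, 0, 0]}}

```text
t: 7.5
tool_pos: [0.3718, 0.3371, 0.1773]
orientation: [2.313, 0.869, 0.314]
force: [0.4, 0.0, -2.0]
opening: 0.0282
gripper_force: 19.7
```

```bash
python3 - <<'E'
from h import *
delta((.3716,.3377,.170),41,-40)
E
```

```text
t 7.5 p [0.3718 0.3371 0.1773] yaw 41.14 F [ 0.4  0.  -2. ] open 0.0282 gf 19.721765220165253 q [ 0.88  0.23  1.91 -0.74  1.23  2.07]
shift [ 0.2 -5.2  5.2] turn [-0.07 -0.03  0.16]
```

{"op": "drive_tool", "data": {"moves": [20, 0, -3, 3, 0, 0, 0, 20, 0, -2, 2, 0, 0, 0, 20, 0, 0, 0, 0, 0, 0]}}

```text
t: 7.8
tool_pos: [0.3715, 0.3381, 0.1713]
orientation: [2.312, 0.869, 0.317]
force: [-0.7, 0.3, -1.0]
opening: 0.028
gripper_force: 19.7
```

{"op": "drive_tool", "data": {"moves": [20, 0, -1, 1.2, 0, 0, 0, 20, 0, 0, 0, 0, 0, 0]}}

```text
t: 8.0
tool_pos: [0.3717, 0.3382, 0.1699]
orientation: [2.312, 0.869, 0.318]
force: [0.4, 1.3, 0.5]
opening: 0.0283
gripper_force: 19.7
```

{"op": "drive_tool", "data": {"moves": [32, 0, 0, -1, 0, 0, 0, 36, 0, 0, -4, 0, 0, 0, 38, 0, 0, -6, 0, 0, 0, 38, 0, 0, -8, 0, 0, 0, 38, 0, 0, -10, 0, 0, 0, 38, 0, 0, -10, 0, 0, 0, 38, 0, 0, -15, 0, 0, 0, 38, 0, 0, -20, 0, 0, 0]}}

```text
t: 8.8
tool_pos: [0.3395, 0.374, 0.2268]
orientation: [2.311, 0.869, 0.315]
force: [-0.2, 0.2, 1.1]
opening: 0.0379
gripper_force: 0.0
```

{"op": "drive_tool", "data": {"moves": [70, 0, 0, -30, 0, 0, 0, 70, 0, 0, -30, 8.5, 0, 0, 70, 0, 0, -20, 8.5, 0, 0, 70, 0, 0, 0, 8.5, 0, 0, 70, 0, 0, 0, 8.5, 0, 0, 70, 0, 0, 0, 6, 0, 0]}}

```text
t: 9.4
tool_pos: [0.3076, 0.4113, 0.2911]
orientation: [-2.933, -1.105, -0.001]
force: [0.2, -0.5, -1.0]
opening: 0.0699
gripper_force: 0.0
```

```bash
cat > look.py <<'E'
from h import *
import sys
c=robot.read_camera("top"); P=cloud(c); C=c["color"].astype(int)
m=(P[...,0]>.36)&(P[...,0]<.53)&(P[...,1]>.16)&(P[...,1]<.36)&(P[...,2]>.012)&(P[...,2]<.05)&(C[...,0]-C[...,2]>30)
m=cv2.morphologyEx(m.astype(np.uint8),cv2.MORPH_OPEN,np.ones((3,3)))>0
Q=P[m]; r=cv2.minAreaRect((Q[:,:2]*1000).astype(np.float32)); print(len(Q),np.round(r[0],1),np.round(r[1],1),round(r[2],1),np.percentile(Q[:,2],[5,50,95]).round(4))
cv2.imwrite(f"pics/{sys.argv[1]}.png",c["color"][120:300,200:440][:,:,::-1].repeat(3,0).repeat(3,1))
delta((.435,.265,.30),41)
E
python3 look.py top4
```

```text
1458 [434.6 266.6] [105.1  55.2] 40.0 [0.0263 0.0288 0.0313]
t 9.45 p [0.3078 0.411  0.2909] yaw 41.24 F [0.6 0.9 0.4] open 0.07 gf 0.0 q [ 0.82 -0.02  1.86  0.01  1.3   1.67]
shift [ -0.6 193.6 -11.3] turn [-0.65 -0.15  0.24]
```

View pics/top4.png

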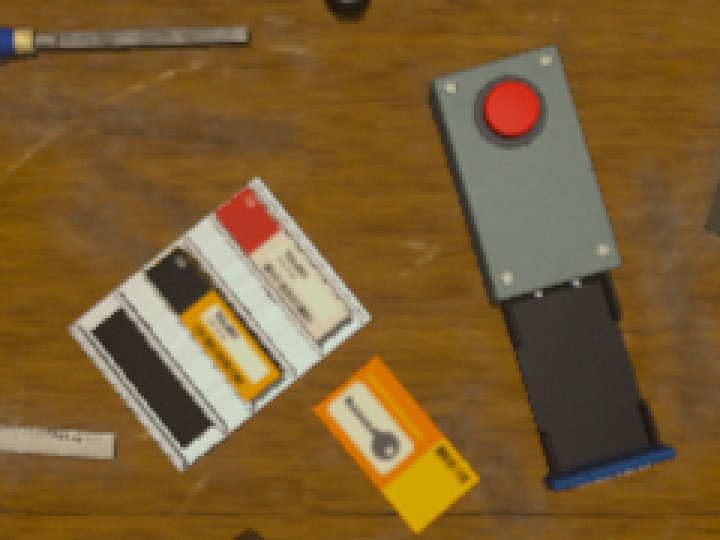

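The top view shows the orange carton flat on the worktop, centred at about (397,445) in the crop and fully let go. I move over it and regrasp across its 55 mm width.

{"op": "drive_tool", "data": {"moves": [76, 0, 39, 0, 0, 0, 0, 76, 0, 39, 0, 0, 0, 0, 76, 0, 39, 0, 0, 0, 0, 76, 0, 39, 0, 0, 0, 0, 76, 0, 36, 0, -0.6, 0, 0.5, 76, 0, 0, 30, 0, 0, 0, 76, 0, 0, 0, 0, 0, 0]}}

```text
t: 10.15
tool_pos: [0.4334, 0.2647, 0.2563]
orientation: [2.935, 1.087, -0.004]
force: [-1.9, -0.8, -0.4]
opening: 0.076
gripper_force: 0.0
```

```bash
python3 -c "
from h import *
delta((.4346,.2666,.191),40.5)"
```

```text
t 10.15 p [0.4334 0.2647 0.2563] yaw 40.63 F [-1.9 -0.8 -0.4] open 0.076 gf 0.0 q [ 0.45  0.01  1.9  -0.01  1.24  1.32]
shift [ 2.6 -1.4 65.3] turn [0.6  0.36 0.13]
```

{"op": "drive_tool", "data": {"moves": [76, 2.6, -1.4, 20, 0.6, 0.35, 0, 76, 0, 0, 20, 0, 0, 0, 76, 0, 0, 15, 0, 0, 0, 76, 0, 0, 10, 0, 0, 0, 40, 0, 0, 0, 0, 0, 0, 40, 0, 0, 0, 0, 0, 0, 40, 0, 0, 0, 0, 0, 0, 40, 0, 0, 0, 0, 0, 0]}}

```text
t: 10.95
tool_pos: [0.4364, 0.2689, 0.1952]
orientation: [-2.943, -1.092, -0.012]
force: [-0.4, -0.0, 3.4]
opening: 0.0546
gripper_force: 20.0
```

```bash
python3 -c "
from h import *
delta((.4346,.2666,.191),40.5)"
```

```text
t 10.95 p [0.4364 0.2689 0.1952] yaw 40.7 F [-0.4 -0.   3.4] open 0.0546 gf 19.981090128421783 q [0.45 0.1  1.92 0.   1.11 1.31]
shift [-2.9  0.5  4.2] turn [ 0.02 -0.45  0.2 ]
```

{"op": "drive_tool", "data": {"moves": [40, 0, 0, -20, 0, 0, 0, 40, 0, 0, -30, 0, 0, 0, 40, 0, 0, -30, 0, 0, 8.2, 40, 0, 0, 0, 0, 0, 8.2, 40, 0, 0, 0, 0, 0, 8.2, 40, 0, 0, 0, 0, 0, 0]}}

```text
t: 11.55
tool_pos: [0.4357, 0.2683, 0.2748]
orientation: [-3.108, -0.435, -0.01]
force: [-0.3, -0.3, -2.0]
opening: 0.0549
gripper_force: 20.0
```

```bash
python3 look.py top5; python3 -c "
from h import *
delta((.481,.146,.275),16)"
```

```text
t 11.6 p [0.4356 0.2682 0.2744] yaw 16.27 F [ 0.4 -0.1 -1.8] open 0.0547 gf 19.984478652477264 q [ 0.45 -0.01  1.88  0.    1.27  1.74]
shift [  9.4 130.1  -0.9] turn [-0.15 -0.34  0.27]Traceback (most recent call last):
  File "look.py", line 6, in <module>
    Q=P[m]; r=cv2.minAreaRect((Q[:,:2]*1000).astype(np.float32)); print(len(Q),np.round(r[0],1),np.round(r[1],1),round(r[2],1),np.percentile(Q[:,2],[5,50,95]).round(4))
                                                                                                                               ~~~~~~~~~~~~~^^^^^^^^^^^^^^^^^^
    return _quantile_unchecked(
        a, q, axis, out, overwrite_input, method, keepdims, weights)
    return _ureduce(a,
                    func=_quantile_ureduce_func,
    ...<5 lines>...
                    overwrite_input=overwrite_input,
                    method=method)
    r = func(a, **kwargs)
    result = _quantile(arr,
                       quantiles=q,
    ...<2 lines>...
                       out=out,
                       weights=wgt)
    slices_having_nans = np.isnan(arr[-1, ...])
                                  ~~~^^^^^^^^^
IndexError: index -1 is out of bounds for axis 0 with size 0
```

Carton lifted (weight shows in the force). I move it over the tray and look before lowering.

{"op": "drive_tool", "data": {"moves": [40, 3, 33, 0, 0, 0, 0, 40, 3, 33, 0, 0, 0, 0, 40, 3, 33, 0, 0, 0, 0, 40, 0, 31, 0, 0, -0.3, 0.3, 40, 0, 0, 0, 0, 0, 0, 40, 0, 0, 0, 0, 0, 0]}}

```text
t: 12.2
tool_pos: [0.4803, 0.1454, 0.2736]
orientation: [-3.109, -0.433, 0.001]
force: [-0.5, 0.3, -1.9]
opening: 0.0548
gripper_force: 20.0
```

```bash
python3 - <<'E'
from h import *
delta((.481,.146,.208),16)
for n in("wrist","side"):
    c=robot.read_camera(n); P=cloud(c); C=c["color"].astype(int)
    m=(P[...,0]>.38)&(P[...,0]<.57)&(P[...,1]>.07)&(P[...,1]<.22)&(P[...,2]>.05)&(P[...,2]<.13)&(C[...,0]-C[...,2]>60)
    Q=P[m]; 
    if len(Q)<20: print(n,len(Q)); continue
    a=np.radians(16); d=Q[:,:2]-np.array([.4783,.1453]); q=d@np.array([[np.cos(a),-np.sin(a)],[np.sin(a),np.cos(a)]])
    print(n,len(Q),np.percentile(q,[1,99],axis=0).round(4).tolist(),np.percentile(Q[:,2],[1,50,99]).round(4))
    cv2.imwrite(f"pics/{n}6.png",c["color"][:,:,::-1] if n=="wrist" else c["color"][180:330,260:460][:,:,::-1].repeat(3,0).repeat(3,1))
E
```

```text
t 12.2 p [0.4803 0.1454 0.2736] yaw 15.87 F [-0.5  0.3 -1.9] open 0.0548 gf 19.983644485473633 q [ 0.19 -0.03  1.9   0.    1.27  1.48]
shift [ 0.9 -0.2 65.6] turn [-0.17  0.01 -0.13]
wrist 10579 [[-0.0517, -0.0267], [0.0523, 0.0277]] [0.0811 0.1054 0.1069]
side 1002 [[-0.0529, -0.0281], [0.0507, 0.0284]] [0.0792 0.1056 0.1094]
```

View pics/side6.png

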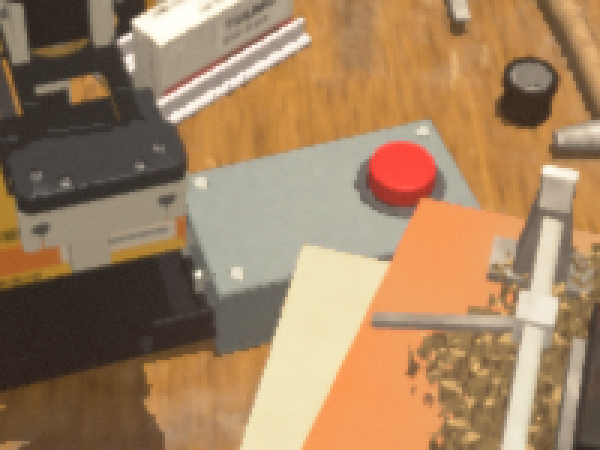

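The carton sits centred over the tray to within 1 mm (left of the side crop, level), with its bottom 66 mm above the tray floor. I lower it.

{"op": "drive_tool", "data": {"moves": [40, 0, 0, 15, 0, 0, 0, 40, 0, 0, 15, 0, 0, 0, 40, 0, 0, 15, 0, 0, 0, 40, 0, 0, 10, 0, 0, 0, 40, 0, 0, 6, 0, 0, 0, 40, 0, 0, 4, 0, 0, 0, 40, 0, 0, 0, 0, 0, 0]}}

```text
t: 13.0
tool_pos: [0.48, 0.1462, 0.2083]
orientation: [-3.109, -0.432, 0.001]
force: [-1.2, 0.2, -1.6]
opening: 0.0547
gripper_force: 20.0
```

{"op": "drive_tool", "data": {"moves": [40, 0, 0, 1, 0, 0, 0, 62, 0, 0, 0, 0, 0, 0, 72, 0, 0, 0, 0, 0, 0, 72, 0, 0, 0, 0, 0, 0, 72, 0, 0, -15, 0, 0, 0, 72, 0, 0, -40, 0, 0, 0, 72, 0, 0, -40, 0, 0, 0, 40, 0, 0, -10, 0, 0, 0]}}

```text
t: 13.8
tool_pos: [0.4819, 0.1461, 0.3183]
orientation: [-3.109, -0.431, -0.013]
force: [0.2, 0.2, 0.3]
opening: 0.0677
gripper_force: 0.0
```

{"op": "drive_tool", "data": {"moves": [0, -45, 0, 0, 0, 0, 0, 0, -45, 0, 0, 0, 0, 0, 0, -25, 0, 0, 0, 0, 0, 0, 0, 0, 0, 0, 0, 0]}}

```text
t: 14.2
tool_pos: [0.3673, 0.114, 0.3118]
orientation: [-3.109, -0.431, 0.002]
force: [-0.2, 0.2, -0.1]
opening: 0.0365
gripper_force: 0.0
```

```bash
python3 - <<'E'
from h import *
# push start: caddy x=-201-30
a=np.radians(16); o=np.array([.6099,.183]); f=o-.235*np.array([np.cos(a),np.sin(a)])
print(f); delta((*f,.212),16)
c=robot.read_camera("side"); P=cloud(c); C=c["color"].astype(int)
m=(P[...,0]>.38)&(P[...,0]<.57)&(P[...,1]>.07)&(P[...,1]<.22)&(P[...,2]>.03)&(P[...,2]<.06)&(C[...,0]-C[...,2]>60)
Q=P[m]; d=Q[:,:2]-np.array([.4783,.1453]); q=d@np.array([[np.cos(a),-np.sin(a)],[np.sin(a),np.cos(a)]])
print(len(Q),np.percentile(q,[1,99],axis=0).round(4).tolist(),np.percentile(Q[:,2],[1,50,99]).round(4))
cv2.imwrite("pics/s7.png",c["color"][180:330,260:460][:,:,::-1].repeat(3,0).repeat(3,1))
E
```

```text
[0.3840035  0.11822522]
t 14.2 p [0.3673 0.114  0.3118] yaw 15.8 F [-0.2  0.2 -0.1] open 0.0365 gf 0.0 q [ 0.17 -0.43  2.17  0.    1.41  1.46]
shift [17.3  0.7 99.8] turn [-0.15  0.06 -0.2 ]
1667 [[-0.0519, -0.028], [0.0522, 0.0361]] [0.0309 0.0406 0.0435]
```

View pics/s7.png

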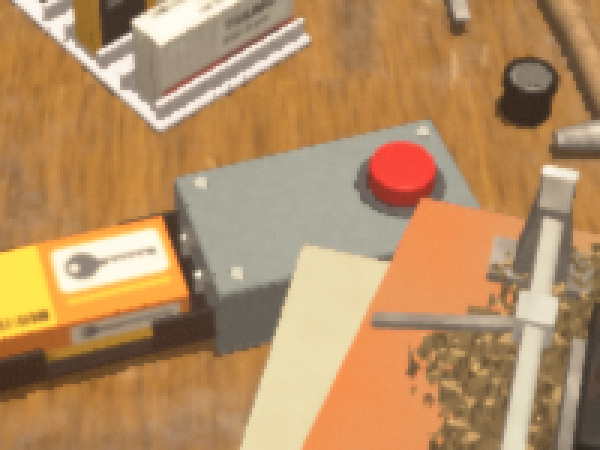

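The side crop shows the carton flat inside the tray at (100,280), let go. Next I go down in front of the blue plate.

{"op": "drive_tool", "data": {"moves": [0, 8, 0, 10, 0, 0, 0, 0, 5, 0, 30, 0, 0, 0, 0, 0, 0, 30, 0, 0, 0, 0, 0, 0, 25, 0, 0, 0, 0, 0, 0, 5, 0, 0, 0, 0, 0, 0, 0, 0, 0, 0]}}

```text
t: 14.85
tool_pos: [0.3822, 0.1183, 0.2121]
orientation: [-3.109, -0.431, 0.003]
force: [-0.3, 0.6, 0.2]
opening: 0.0004
gripper_force: 0.0
```

```bash
python3 -c "
from h import *
delta((.3840+.0269*.961,.1182+.0269*.276,.212),16)"
```

```text
t 14.85 p [0.3822 0.1183 0.2121] yaw 15.8 F [-0.3  0.6  0.2] open 0.0004 gf 0.0 q [ 0.17 -0.24  2.21  0.    1.17  1.46]
shift [28.6  0.5  0.1] turn [-0.16  0.11 -0.2 ]
```

{"op": "drive_tool", "data": {"moves": [0, 10, 0, 0, 0, 0, 0.2, 0, 8, 0, 0, 0, 0, 0, 0, 5, 0, 0, 0, 0, 0, 0, 4, 0, 0, 0, 0, 0, 0, 4, 0, 0, 0, 0, 0, 0, 5, 0, 0, 0, 0, 0, 0, 6, 0, 0, 0, 0, 0, 0, 7, 0, 0, 0, 0, 0]}}

```text
t: 15.65
tool_pos: [0.4294, 0.1316, 0.2126]
orientation: [-3.11, -0.426, 0.001]
force: [-4.4, 0.9, 3.0]
opening: 0.0007
gripper_force: 2.3
```

{"op": "drive_tool", "data": {"moves": [0, 8, 0, 0, 0, 0, 0, 0, 8, 0, 0, 0, 0, 0, 0, 8, 0, 0, 0, 0, 0, 0, 8, 0, 0, 0, 0, 0, 0, 8, 0, 0, 0, 0, 0, 0, 8, 0, 0, 0, 0, 0, 0, 8, 0, 0, 0, 0, 0, 0, 6, 0, 0, 0, 0, 0]}}

```text
t: 16.45
tool_pos: [0.4895, 0.1486, 0.2125]
orientation: [-3.109, -0.426, 0.001]
force: [-6.1, -0.8, 4.1]
opening: 0.0004
gripper_force: 2.6
```

```bash
python3 -c "
from h import *
delta((.3840+.1449*.961,.1182+.1449*.276,.212),16)"
```

```text
t 16.45 p [0.4895 0.1486 0.2125] yaw 15.61 F [-6.1 -0.8  4.1] open 0.0004 gf 2.6094384491443634 q [0.19 0.08 1.91 0.   1.15 1.49]
shift [35.1 -0.1  0.5] turn [-0.19  0.02 -0.39]
```

{"op": "drive_tool", "data": {"moves": [0, 6, 0, 0, 0, 0, 0, 0, 5, 0, 0, 0, 0, 0, 0, 5, 0, 0, 0, 0, 0, 0, 4, 0, 0, 0, 0, 0, 0, 4, 0, 0, 0, 0, 0, 0, 3, 0, 0, 0, 0, 0, 0, 3, 0, 0, 0, 0, 0, 0, 2, 0, 0, 0, 0, 0]}}

```text
t: 17.25
tool_pos: [0.5197, 0.1572, 0.2124]
orientation: [-3.109, -0.426, 0.003]
force: [-7.5, 1.7, 4.5]
opening: 0.0006
gripper_force: 3.6
```

{"op": "drive_tool", "data": {"moves": [0, 2, 0, 0, 0, 0, 0, 0, 2, 0, 0, 0, 0, 0, 0, 0, 0, 0, 0, 0, 0]}}

```text
t: 17.55
tool_pos: [0.5239, 0.1583, 0.2124]
orientation: [-3.109, -0.426, 0.001]
force: [-4.1, 1.4, 2.2]
opening: 0.0007
gripper_force: 2.1
```

```bash
python3 -c "
from h import *
delta((.3840+.1449*.961,.1182+.1449*.276,.212),16)"
```

```text
t 17.55 p [0.5239 0.1583 0.2124] yaw 15.61 F [-4.1  1.4  2.2] open 0.0007 gf 2.1018902957439423 q [0.2  0.17 1.81 0.   1.16 1.5 ]
shift [-0.7 -0.1  0.4] turn [-0.19  0.01 -0.39]
```

{"op": "drive_tool", "data": {"moves": [0, 1, 0, 0, 0, 0, 0, 0, 0, 0, 0, 0, 0, 0, 0, -3, 0, 0, 0, 0, 0, 0, -6, 0, 0, 0, 0, 0, 0, -15, 0, 0, 0, 0, 0, 0, -30, 0, 0, 0, 0, 0, 0, -20, 0, -40, 0, 0, 0, 0, 0, 0, -40, 0, 0, 0]}}

```text
t: 18.35
tool_pos: [0.4506, 0.1372, 0.2916]
orientation: [-3.111, -0.426, 0.007]
force: [1.2, 0.8, 0.4]
opening: 0.0006
gripper_force: 0.0
```

{"op": "drive_tool", "data": {"moves": [0, -40, 0, -40, 0, 0, 0, 0, 0, 0, 0, 0, 0, 0, 0, 0, 0, 0, 0, 0, 0, 0, 0, 0, 0, 0, 0, 0]}}

```text
t: 18.75
tool_pos: [0.4193, 0.1283, 0.3272]
orientation: [-3.11, -0.426, 0.001]
force: [-0.7, -0.2, -0.1]
opening: 0.0004
gripper_force: 0.0
```

```bash
python3 - <<'E'
from h import *
delta((.4,.12,.3))
c=robot.read_camera("side"); cv2.imwrite("pics/s8.png",c["color"][130:330,230:480][:,:,::-1].repeat(3,0).repeat(3,1))
E
```

```text
t 18.75 p [0.4193 0.1283 0.3272] yaw 15.59 F [-0.7 -0.2 -0.1] open 0.0004 gf 0.0 q [ 0.18 -0.27  2.01  0.    1.4   1.48]
shift [-20.8   2.9  27.2]
```

View pics/s8.png

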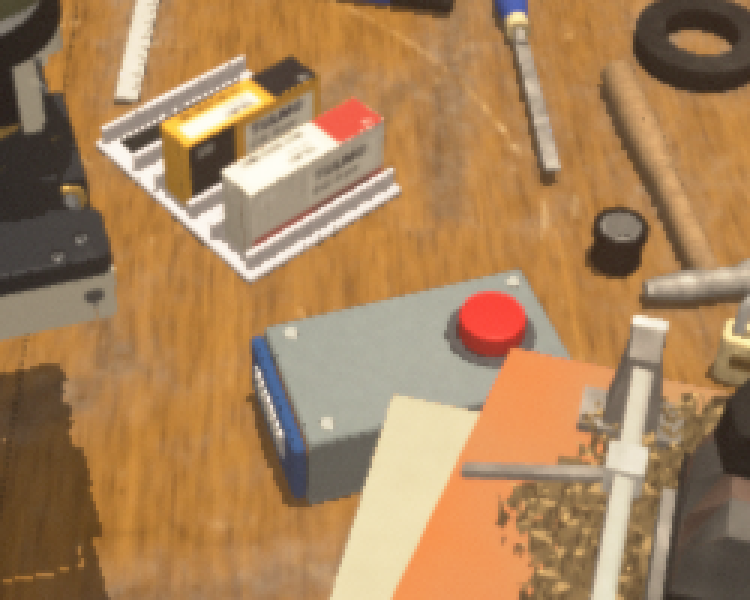

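The tray is shut and latched, with the blue front at (280,420) against the housing. The robot is clear, and the black and white cartons are still standing in the rack.

```bash
python3 -c "
from plant import robot
print(robot.close_job())"
```

```text
the job is handed in; nothing more can be done
None
```

The job is handed in at about 19 s: the tray is shut and stayed shut once I let go, with the orange carton seen flat inside it just before closing and the other two cartons still standing in the rack; no verdict came back.

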